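Draw the filter insert out of the glue-fume extractor

ROBOT

A 6-joint arm with a two-finger parallel gripper is mounted at the origin on a cart in front of the work surface, level with it; the furniture and walls round the work are solid. World frame = base frame: x ahead of the robot, y to its left, z up, the work surface at z = 0. Lengths are in m, angles in rad, forces in N, time in s.
With the tool pointing down it reaches from about 0.35 to 0.775 m from the base axis. Payload 7.3 kg.
Tool frame: the origin (TCP) lies between the finger pads; the fingertips stand robot.tcp_to_tips ahead of it and the grasp point (between the pads) lies 2 mm behind it (robot.tcp_to_tips is the distance from the TCP to the fingertips, in m); y points along the fingers, x is the direction in which the jaws open and shut, and the axes are right-handed (so a half turn about y gives the same grasp; the last joint's range is limited). The gripper opens to 92 mm and grips with 3 to 60 N. Pads are 19 mm wide; open, the fingers measure 130 mm over their backs; the gripper's body (75 mm by 190 mm) begins 47 mm behind the grasp point.
Start: joints at [-1.307, 0.342, 1.524, -0, 1.275, -0.146], TCP at [0.209, -0.482, 0.244] pointing down, gripper open.
Joint ranges: [-2.53, 2.53], [-0.77, 2.02], [0.04, 2.7], [-1, 4.14], [0.28, 2.66], [-3.11, 3.11]. Speed limits (rad/s): [2.57, 2.57, 3.14, 3.14, 3.14, 3.14].

INTERFACE

Orientations are given as [roll, pitch, yaw] about the fixed x, y, z axes, in that order (R = Rz(yaw) Ry(pitch) Rx(roll)).
In Python, from cell import status, read_camera, get_calibration, robot gives the robot as it stands.
- The arm moves only by the shell command python3 -m creep 'ROWS' [FORCE]. ROWS is JSON, a list of rows, each an object of numbers: "dx", "dy", "dz": the shift along the tool's x, y, z in m; "rx", "ry", "rz": the turn, a rotation vector about the tool's x, y, z in rad; "gripper": the opening, from 0 (shut) to 1 (fully open). A call has 1 to 20 rows; each row is the pose to reach, as a shift and turn from the pose commanded when the call began, along the tool's axes at that moment; what a row does not reach only later rows make up. A row lasts 1/8 s, in which the tool goes at most 62.5 mm and 10.7 degrees, less where a joint would pass 70% of its speed; a pose out of reach is approached as far as the arm can. A call with a gripper value outside its range is refused whole. The fingers move at their own pace and stop on an object; FORCE is the grip in N (left out, the last holds). Time passes only in rows, so rows that repeat a pose let the fingers close. It gives the time, the measured TCP pose, the force and the opening at its end, in the units of the state.
- status.observe(): the state, without advancing time (a new reading comes with each control period).
- read_camera(name): name is "scene" or "top" or "wrist"; returns (picture, depth): 480x640x3 uint8, red, green, blue; 480x640 float32, m along the optical axis (not along the pixel's ray), 0 where there is no reading.
- get_calibration(name): a dict with "fx", "fy", "cx", "cy" (pixels), "xyz" and "rotation" of the camera in the world; the wrist camera has in their place "mount" (4x4, takes a point from camera to tool coordinates, whose origin is the TCP and whose axes are the tool frame's). Camera axes: x right, y down, z forward; pixel columns grow to the right and rows downward; lengths in m; the calibration is good to about 2 mm. A picture is of the moment at which its call begins: read the wrist's pose just before it. get_calibration takes no time and is no camera call.
- robot.hand_in(): hands the job in, once; it reports no verdict.
The state is a dict: "time": time; "qpos": joint angles; "qvel": joint speeds; "joint_efforts": joint torques, N m; "tool_pos": TCP position; "tool_rot": TCP orientation; "contact_force": force on the tool from outside, world axes, zero at the start; "torque": the same for the moment, N m; "opening": finger opening in m.
Only numpy, scipy, OpenCV 4.12 (cv2) and the standard library are available. Lean on these libraries where they do the work, as an engineer would, in place of code of your own. Each camera call takes 0.05 s, during which the arm holds its last target.

TASK

Throw the clamp lever on top of the glue-fume extractor from its clamped notch into the open notch, then lift the cover flap right back so that it stands open, take the filter insert hidden under it by its pull tab, draw it straight up out of the guides and hold it up for inspection. Keep the filter upright all the way, and finish while still gripping it, held still with its lower edge at least 5 cm above the top of the extractor and touching nothing else; the lever stays in the open notch and the flap open, and the other things on the bench are left where they are.

Things in the scene. Friction and masses are not known exactly. Their poses are not given: they have to be found in the camera images.
- extractor: benchtop glue-fume extractor: fixed grey box 210 (its x) x 260 (y) x 120 mm. Origin: centre of its underside, on the table; x runs from its louvred front (robot side) to its back, y to its left. Texts below are in mm and its frame. In the flat top (deck, z = 120) is a filter well, x -44 to 38, y -37 to 107, down to z = 12, hidden by the flap
- clamp_lever (a joint): lever on the deck; upright axis at x -20, y -88; rad, growing anticlockwise from above. 0: clamped notch, arm forward-left, a lobe over the flap's ear bars the flap. 1.2: open notch, arm forward-right (outer side, two engraved lines). A sprung pin drops into each notch and centres the lever there from within 0.06 rad; about 5 N at the knob to leave a notch, little between. Stops -0.06, 1.27
- lever_knob (a point): in the lever's black upright knob, 17 dia., from 22 below to 16 above this point; 70 from the lever's axis and 44 above the deck. At lever angle q it bears pi - 0.6 + q from the axis (about z, from the extractor's x). The index pin in the arm stands 27 nearer the axis, at most 26 above the deck
- flap (a joint): light grey metal cover flap 88 (x) x 152 (y) x 5, hinged along its rear edge; rad, 0: shut, flat on the deck; 1.57: upright; stop at 2.2, leaning back. Stiff friction hinge: stays at any angle, about 2.5 N at the grip moves it. Barred while the lever is clamped. Leaned well back it leaves room for a gripper over the well
- flap_grip (a point): on the flap's black upright grip post, 6 below its top; post 10 (x) x 22 (y) x 34 tall over the flap's top face, midway along y. With the flap shut this point lies 68 in front of the hinge axis and 28.5 above it (31 above the deck)
- flap_hinge (a point): middle of the flap's hinge axis, which runs along y at x 38, y 35, z 122.5
- filter: filter insert: framed pleated plate 16 (x) x 120 (y) x 74 (z), 0.09 to 0.18 kg, with a metal pull tab 10 (x) x 30 (y) x 30 tall on the middle of its upper edge. Origin: centre of its lower edge. Stands upright in guides in the well, about 1.5 play, at x -8, y 35, z 12, axes as the extractor's; comes out straight up only. Free beside the tab: 31 or more in x, 50 in y
- filter_tab (a point): in the filter's pull tab, 10 below the tab's top, 20 above the plate's upper edge, 94 above the filter's lower edge
- specs_2: bystander: a spectacle frame, 48 x 145 x 46, beside the right side of the extractor
- side_cutters: bystander: small side cutters, 120 x 49 x 12, lying in front of the extractor
- screwdriver_1: bystander: a precision screwdriver, 163 x 13 x 13, lying in front of the extractor
- specs_1: bystander: a spectacle frame, 48 x 145 x 46, on the right of the table
- tape_a: bystander: a roll of tape, 92 mm across and 48 high, far left of the extractor

How it is judged:
By the outcome, as a careful person would: the job done as asked, in the order asked, and still so for the second after the job is handed in, while the arm keeps its last pose, push and grip.
It also fails if it takes over 58 s, if anything falls off the work surface, if the arm or the gripper's body presses on something with over 40 N, if the wrist force passes 120 N, or if a joint passes its speed limit or range.

## Working session

There is one attempt and no reset: what is moved stays moved. The work goes in short steps, Python scripts to look and compute and a shell command to move; the robot and the scene stay as the last step left them, time stands still between calls to the robot, and variables do not carry over. Pictures are saved under pics/ and viewed, and the job is handed in when it is done.

```bash
ls; mkdir -p pics; python3 - <<'E'
from cell import status, read_camera, get_calibration, robot
import cv2,numpy as np
print(status.observe()); print(robot.tcp_to_tips)
for n in ["scene","top"]:
    p,d=read_camera(n); cv2.imwrite(f"pics/{n}0.png",p[:,:,::-1]); np.savez(f"pics/{n}0.npz",p=p,d=d)
    print(n,get_calibration(n))
print(get_calibration("wrist"))
E
```

```text
pics
{'time': 0.0, 'qpos': array([-1.30701759e+00,  3.42701564e-01,  1.52504729e+00,  2.43118505e-05,
        1.27539751e+00, -1.46018611e-01]), 'qvel': array([ 1.35204724e-03,  2.39671371e-03, -1.89159080e-04, -1.11897769e-03,
       -8.01851915e-04, -9.38377778e-05]), 'joint_efforts': array([ 2.21046874e-03, -4.31241095e+01, -2.44217509e+01,  7.19470507e-02,
        5.59643924e-02, -1.47106834e-04]), 'tool_pos': array([ 0.20908635, -0.48113827,  0.24304536]), 'tool_rot': array([-1.57054726e+00,  1.53379329e-03, -1.16100588e+00]), 'contact_force': array([-0.56119491,  0.61938486,  0.18003748]), 'torque': array([-0.00405683, -0.00194716,  0.03772965]), 'opening': 0.0919828633937971}
0.017
scene {'fx': 475.01454336867727, 'fy': 475.01454336867727, 'cx': 320.52235251374043, 'cy': 238.22870347704614, 'xyz': array([-0.22210703, -0.77515691,  0.99216149]), 'rotation': array([-2.31672898,  0.01088506, -1.01237016])}
top {'fx': 616.3071427498476, 'fy': 616.3071427498476, 'cx': 322.5294149093328, 'cy': 239.69299369789684, 'xyz': array([ 0.34567655, -0.28581518,  1.37659971]), 'rotation': array([-2.99325569,  0.00486341, -1.55294099])}
{'fx': 369.93441231259504, 'fy': 369.93441231259504, 'cx': 318.6346670333001, 'cy': 233.47041699802787, 'mount': array([[ 9.99999412e-01, -9.42046959e-04, -5.37022705e-04,
         3.48037080e-04],
       [ 2.33127348e-04, -2.96887934e-01,  9.54912300e-01,
        -1.41174329e-01],
       [-1.05900779e-03, -9.54911864e-01, -2.96887540e-01,
         8.06106256e-02],
       [ 0.00000000e+00,  0.00000000e+00,  0.00000000e+00,
         1.00000000e+00]])}
```

View pics/scene0.png

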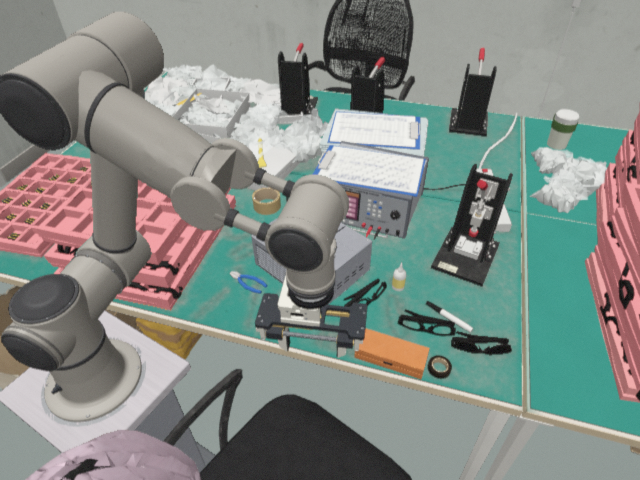

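View pics/top0.png

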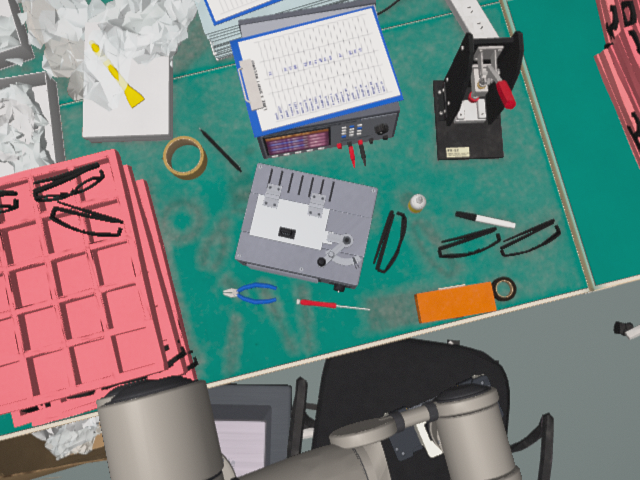

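The top view shows the extractor centred near (308,225), with the flap's grip at (287,233), the hinge on its upper side and the lever near (335,250). I'll zoom in on it.

```bash
python3 - <<'E'
import cv2,numpy as np
p=np.load("pics/top0.npz")["p"][150:305,220:400][:,:,::-1]
cv2.imwrite("pics/topz.png",cv2.resize(p,None,fx=4.4,fy=3.87*4.4/3.87*0.87,interpolation=cv2.INTER_CUBIC))
E
cat > h.py <<'E'
import numpy as np, cv2
from scipy.spatial.transform import Rotation as R
from cell import status, read_camera, get_calibration, robot
def cam(name, st=None):
    c=get_calibration(name)
    if name=="wrist":
        st=st or status.observe()
        T=np.eye(4);T[:3,:3]=R.from_euler('xyz',st['tool_rot']).as_matrix();T[:3,3]=st['tool_pos']
        M=T@c['mount']; return c,M[:3,:3],M[:3,3]
    return c,R.from_euler('xyz',c['rotation']).as_matrix(),np.array(c['xyz'])
def ray(C,u,v):
    c,Rm,t=C; return t,Rm@np.array([(u-c['cx'])/c['fx'],(v-c['cy'])/c['fy'],1.])
def onz(C,u,v,z):
    t,d=ray(C,u,v); return t+d*(z-t[2])/d[2]
def pt(C,u,v,d):
    t,r=ray(C,u,v); return t+r*d
def proj(C,P):
    c,Rm,t=C; q=Rm.T@(np.asarray(P)-t); return c['fx']*q[0]/q[2]+c['cx'],c['fy']*q[1]/q[2]+c['cy']
E
python3 - <<'E'
from h import *
z=np.load("pics/top0.npz");d=z['d'];p=z['p']
C=cam("top"); c,Rm,t=C
v,u=np.mgrid[0:480,0:640]
P=t+(np.stack([(u-c['cx'])/c['fx'],(v-c['cy'])/c['fy'],np.ones_like(u)],-1)*d[...,None])@Rm.T
h=P[...,2]
for a in [(260,260),(250,190),(300,190),(365,200),(287,232),(350,240),(322,260),(180,260)]: print(a,P[a[1],a[0]].round(4),p[a[1],a[0]])
m=((h>0.105)&(h<0.14)).astype(np.uint8); m[:,:225]=0;m[:150]=0;m[310:]=0;m[:,395:]=0
m=cv2.morphologyEx(m,cv2.MORPH_CLOSE,np.ones((5,5)))
n,l,s,ce=cv2.connectedComponentsWithStats(m); i=1+s[1:,4].argmax(); 
cn=max(cv2.findContours((l==i).astype(np.uint8),0,2)[0],key=cv2.contourArea)
pp=np.array([onz(C,x,y,0.12)[:2] for x,y in cn[:,0,:]],np.float32)
r=cv2.minAreaRect(pp*1000); print(r, cv2.boxPoints(r))
print([proj(C,[*b/1000,.12]) for b in cv2.boxPoints(r)])
E
```

```text
(260, 260) [ 0.4892 -0.1485  0.1177] [149 151 162]
(250, 190) [ 0.6627 -0.1079  0.0026] [ 82 110 105]
(300, 190) [ 0.6376 -0.2274  0.1188] [89 90 96]
(365, 200) [ 0.6185 -0.3633  0.119 ] [146 146 158]
(287, 232) [ 0.5421 -0.2052  0.1576] [48 48 52]
(350, 240) [ 0.5315 -0.3324  0.1344] [112 112 117]
(322, 260) [ 0.484  -0.2765  0.1819] [47 47 49]
(180, 260) [0.4994 0.0439 0.0018] [ 10 134 120]
((567.318115234375, -242.01629638671875), (259.642822265625, 211.3183135986328), 78.75431060791016) [[ 438.3703   -348.73984 ]
 [ 645.6313   -389.9504  ]
 [ 696.2659   -135.29276 ]
 [ 489.00494   -94.082184]]
[(np.float64(357.2113336935507), np.float64(286.36660465489473)), (np.float64(377.9090972890062), np.float64(187.40179461288525)), (np.float64(256.8282008993644), np.float64(161.9112355887429)), (np.float64(233.3842350486457), np.float64(259.5324214999957))]
```

View pics/topz.png

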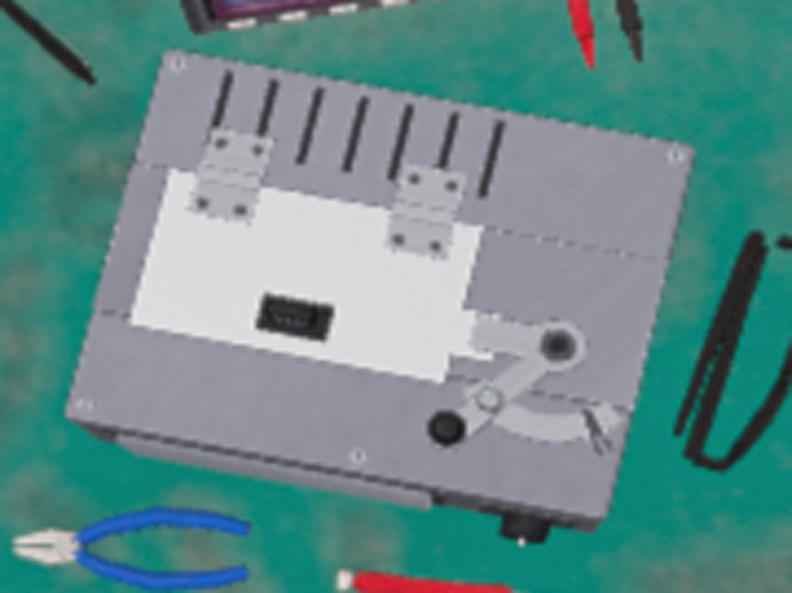

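```bash
cat >> h.py <<'E'
import json,os
def ext():
    return json.load(open("ext.json"))  # x,y,yaw
def E2W(p):
    x,y,a=ext(); p=np.asarray(p)/1000.; c,s=np.cos(a),np.sin(a)
    return np.array([x+c*p[0]-s*p[1],y+s*p[0]+c*p[1],p[2]])
def W2E(P):
    x,y,a=ext(); c,s=np.cos(a),np.sin(a); dx,dy=P[0]-x,P[1]-y
    return np.array([c*dx+s*dy,-s*dx+c*dy,P[2]])*1000
def Rdown(): # tool x=y_ext, y=-z, z=-x_ext
    a=ext()[2]; return R.from_euler('xyz',[-np.pi/2,0,a+np.pi/2])
def delta(p,pitch=0.,st=None):
    st=st or status.observe(); R0=R.from_euler('xyz',st['tool_rot'])
    Rt=Rdown()*R.from_rotvec([pitch,0,0])
    d=R0.inv().apply(E2W(p)-st['tool_pos'])
    return d.round(4),(R0.inv()*Rt).as_rotvec().round(4)
def knob(q): b=np.pi-.6+q; return [-20+70*np.cos(b),-88+70*np.sin(b),164]
def grip(th): return [38-68*np.cos(th)+28.5*np.sin(th),35,122.5+68*np.sin(th)+28.5*np.cos(th)]
E
python3 - <<'E'
import json; json.dump([.5673,-.2420,-.1963],open("ext.json","w"))
from h import *
C=cam("top"); z=np.load("pics/top0.npz");p=z['p'];d=z['d']
k=knob(0)
for n,q in [("knobtop",[k[0],k[1],180]),("griptop",[-30,35,157]),("pivot",[-20,-88,130]),("hinge",[38,35,122.5]),("fl",[-105,130,120]),("fr",[-105,-130,120]),("bl",[105,130,120]),("br",[105,-130,120])]:
    print(n,np.round(proj(C,E2W(q)),1))
m=(p.max(-1)<70).astype(np.uint8)
n,l,s,ce=cv2.connectedComponentsWithStats(m)
for i in range(1,n):
    if 240<ce[i][0]<375 and 170<ce[i][1]<280 and s[i,4]>20: print(s[i],ce[i].round(1))
c,Rm,t=C; v,u=np.mgrid[0:480,0:640]
P=t+(np.stack([(u-c['cx'])/c['fx'],(v-c['cy'])/c['fy'],np.ones_like(u)],-1)*d[...,None])@Rm.T
for X in (110,130,160,200): print(X,[ (yy,np.round(P[int(round(w[1])),int(round(w[0]))][2],3)) for yy in (-80,0,80) for w in [proj(C,E2W([X,yy,120]))]])
print(delta([*knob(0)[:2],300]), E2W(knob(0)))
E
```

```text
knobtop [320.9 261.3]
griptop [285.4 230.7]
pivot [346.  240.7]
hinge [293.7 201.8]
fl [233.4 259.2]
fr [357.4 286.1]
bl [256.7 162.2]
br [377.9 187.7]
[279 228  16  10 115] [286.6 232.5]
[318 258   7   8  49] [321.  261.7]
110 [(-80, np.float64(0.006)), (0, np.float64(-0.002)), (80, np.float64(0.001))]
130 [(-80, np.float64(0.005)), (0, np.float64(-0.0)), (80, np.float64(0.003))]
160 [(-80, np.float64(0.005)), (0, np.float64(0.002)), (80, np.float64(0.124))]
200 [(-80, np.float64(0.051)), (0, np.float64(0.141)), (80, np.float64(0.178))]
(array([-0.0812, -0.0567,  0.3323]), array([-1.8000e-03, -2.5355e+00, -3.0000e-04])) [ 0.4815655  -0.27437498  0.164     ]
```

Predicted and seen pixels agree within about 1 px for the knob and 2 px for the grip, so the pose holds. I'll turn the tool (jaws along extractor y, camera towards the robot) and go above the knob.

```bash
python3 -m creep '[{"dx":0,"dy":-0.057,"dz":0,"ry":-0.15},{"dx":-0.012,"dy":-0.057,"dz":0.05,"ry":-0.33},{"dx":-0.025,"dy":-0.057,"dz":0.1,"ry":-0.51},{"dx":-0.037,"dy":-0.057,"dz":0.15,"ry":-0.69},{"dx":-0.05,"dy":-0.057,"dz":0.2,"ry":-0.87},{"dx":-0.062,"dy":-0.057,"dz":0.25,"ry":-1.05},{"dx":-0.07,"dy":-0.057,"dz":0.29,"ry":-1.23},{"dx":-0.081,"dy":-0.057,"dz":0.332,"ry":-1.41},{"dx":-0.081,"dy":-0.057,"dz":0.332,"ry":-1.59},{"dx":-0.081,"dy":-0.057,"dz":0.332,"ry":-1.77},{"dx":-0.081,"dy":-0.057,"dz":0.332,"ry":-1.95},{"dx":-0.081,"dy":-0.057,"dz":0.332,"ry":-2.13},{"dx":-0.081,"dy":-0.057,"dz":0.332,"ry":-2.31},{"dx":-0.081,"dy":-0.057,"dz":0.332,"ry":-2.48},{"dx":-0.081,"dy":-0.057,"dz":0.332,"ry":-2.535,"gripper":0.55},{"dx":-0.081,"dy":-0.057,"dz":0.332,"ry":-2.535,"gripper":0.55},{"dx":-0.081,"dy":-0.057,"dz":0.332,"ry":-2.535,"gripper":0.55}]' 10
python3 - <<'E'
from h import *
st=status.observe(); C=cam("wrist",st); p,d=read_camera("wrist"); cv2.imwrite("pics/w1.png",p[:,:,::-1])
print(W2E(st['tool_pos']),st['qpos'],st['contact_force'])
k=knob(0)
for n,q in [("knobtop",[k[0],k[1],180]),("griptop",[-30,35,157]),("pivot",[-20,-88,130]),("fl",[-105,130,120]),("fr",[-105,-130,120]),("bl",[105,130,120]),("br",[105,-130,120])]: print(n,np.round(proj(C,E2W(q)),1))
print(delta([*k[:2],168]))
E
```

```text
[-304.67879472 -304.4673763   243.1112465 ] [-1.30700386e+00  3.42656352e-01  1.52492573e+00 -4.37778894e-05
  1.27539144e+00 -1.45998477e-01] [-0.39898971  0.20507636 -0.52587605]
knobtop [  68.2 -690.1]
griptop [  -71.  -1003.6]
pivot [ 281.4 -548.2]
fl [-264.7 -710.2]
fr [ 262.7 -239. ]
bl [ -127.2 -1771.8]
br [ 544.3 -820.3]
(array([-0.0811,  0.0754,  0.3323]), array([-1.5000e-03, -2.5355e+00, -2.0000e-04]))invalid input at $[0]: expected keys dx, dy, dz, rx, ry, rz, gripper
```

View pics/w1.png

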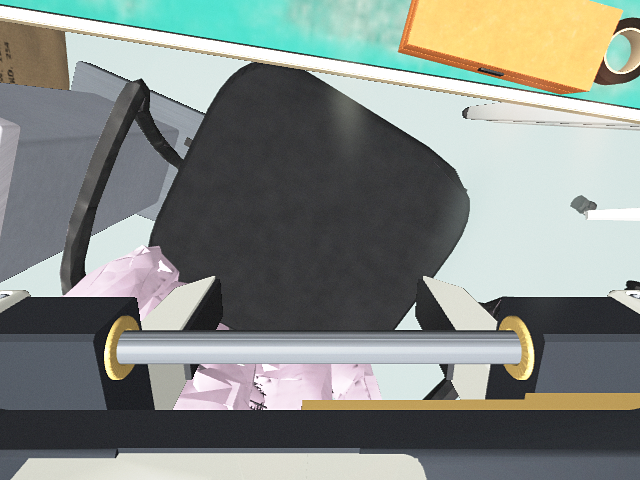

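The call was refused because every key is needed. The picture shows only the chair below the start pose. I'll resend with all the keys.

```bash
python3 -m creep '[{"dx":0,"dy":-0.057,"dz":0,"rx":0,"ry":-0.15,"rz":0,"gripper":1},{"dx":-0.012,"dy":-0.057,"dz":0.05,"rx":0,"ry":-0.33,"rz":0,"gripper":1},{"dx":-0.025,"dy":-0.057,"dz":0.1,"rx":0,"ry":-0.51,"rz":0,"gripper":1},{"dx":-0.037,"dy":-0.057,"dz":0.15,"rx":0,"ry":-0.69,"rz":0,"gripper":1},{"dx":-0.05,"dy":-0.057,"dz":0.2,"rx":0,"ry":-0.87,"rz":0,"gripper":1},{"dx":-0.062,"dy":-0.057,"dz":0.25,"rx":0,"ry":-1.05,"rz":0,"gripper":1},{"dx":-0.07,"dy":-0.057,"dz":0.29,"rx":0,"ry":-1.23,"rz":0,"gripper":1},{"dx":-0.081,"dy":-0.057,"dz":0.332,"rx":0,"ry":-1.41,"rz":0,"gripper":1},{"dx":-0.081,"dy":-0.057,"dz":0.332,"rx":0,"ry":-1.59,"rz":0,"gripper":1},{"dx":-0.081,"dy":-0.057,"dz":0.332,"rx":0,"ry":-1.77,"rz":0,"gripper":0.55},{"dx":-0.081,"dy":-0.057,"dz":0.332,"rx":0,"ry":-1.95,"rz":0,"gripper":0.55},{"dx":-0.081,"dy":-0.057,"dz":0.332,"rx":0,"ry":-2.13,"rz":0,"gripper":0.55},{"dx":-0.081,"dy":-0.057,"dz":0.332,"rx":0,"ry":-2.31,"rz":0,"gripper":0.55},{"dx":-0.081,"dy":-0.057,"dz":0.332,"rx":0,"ry":-2.48,"rz":0,"gripper":0.55},{"dx":-0.081,"dy":-0.057,"dz":0.332,"rx":0,"ry":-2.535,"rz":0,"gripper":0.55},{"dx":-0.081,"dy":-0.057,"dz":0.332,"rx":0,"ry":-2.535,"rz":0,"gripper":0.55},{"dx":-0.081,"dy":-0.057,"dz":0.332,"rx":0,"ry":-2.535,"rz":0,"gripper":0.55}]' 10
python3 - <<'E'
from h import *
st=status.observe(); C=cam("wrist",st); p,d=read_camera("wrist"); cv2.imwrite("pics/w2.png",p[:,:,::-1])
print(W2E(st['tool_pos']),st['qpos'],st['contact_force'])
k=knob(0)
for n,q in [("knobtop",[k[0],k[1],180]),("griptop",[-30,35,157]),("pivot",[-20,-88,130]),("fl",[-105,130,120]),("fr",[-105,-130,120]),("bl",[105,130,120]),("br",[105,-130,120])]: print(n,np.round(proj(C,E2W(q)),1))
print(delta([*k[:2],168]))
E
```

```text
time: 2.28
tool_pos: [0.4814, -0.2749, 0.3006]
tool_rot: [-1.571, -0.0, 1.373]
contact_force: [-0.5, 0.5, -0.4]
opening: 0.0504
[-77.8435843  -49.05718188 300.57432911] [-6.57131034e-01  3.60733435e-01  1.33884265e+00 -8.43233281e-05
  1.44227425e+00 -2.02996436e+00] [-0.48929725  0.53552602 -0.44802756]
knobtop [319.8 232.3]
griptop [419.5 278.6]
pivot [276.6 276.8]
fl [524.1 181.9]
fr [226.2 182.7]
bl [491.5 383. ]
br [241.6 383.6]
(array([ 6.000e-04,  1.326e-01, -1.000e-04]), array([-0.0002, -0.0014,  0.0001]))
```

View pics/w2.png

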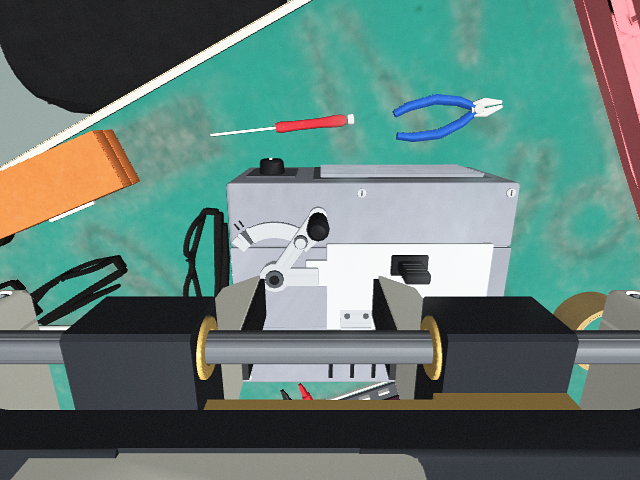

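The wrist view shows the knob at about (318,225), the pivot at (275,279), the grip post at (410,268) and the deck's front corners at (229,183) and (518,181). These differ by a few pixels from prediction, so I'll zoom in.

```bash
python3 - <<'E'
import cv2
p=cv2.imread("pics/w2.png")[160:310,220:440]
cv2.imwrite("pics/w2z.png",cv2.resize(p,None,fx=3.6,fy=3.6,interpolation=cv2.INTER_CUBIC))
E
```

```text
(no output)
```

View pics/w2z.png

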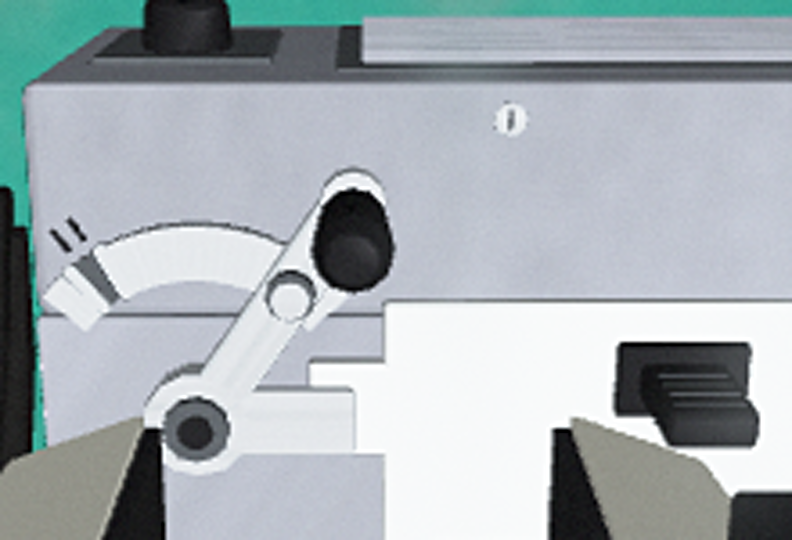

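The knob top is seen at (318.3,231.4) against (319.8,232.3) predicted, within 1 mm. Descend over the knob and grip it.

```bash
python3 -m creep '[{"dx":-0.001,"dy":0.05,"dz":0,"rx":0,"ry":0,"rz":0,"gripper":0.55},{"dx":-0.001,"dy":0.09,"dz":0,"rx":0,"ry":0,"rz":0,"gripper":0.55},{"dx":-0.001,"dy":0.115,"dz":0,"rx":0,"ry":0,"rz":0,"gripper":0.55},{"dx":-0.001,"dy":0.132,"dz":0,"rx":0,"ry":0,"rz":0,"gripper":0.55},{"dx":-0.001,"dy":0.132,"dz":0,"rx":0,"ry":0,"rz":0,"gripper":0.55},{"dx":-0.001,"dy":0.132,"dz":0,"rx":0,"ry":0,"rz":0,"gripper":0.1},{"dx":-0.001,"dy":0.132,"dz":0,"rx":0,"ry":0,"rz":0,"gripper":0.1},{"dx":-0.001,"dy":0.132,"dz":0,"rx":0,"ry":0,"rz":0,"gripper":0.1},{"dx":-0.001,"dy":0.132,"dz":0,"rx":0,"ry":0,"rz":0,"gripper":0.1},{"dx":-0.001,"dy":0.132,"dz":0,"rx":0,"ry":0,"rz":0,"gripper":0.1}]' 12
python3 - <<'E'
from h import *
st=status.observe();print(W2E(st['tool_pos']))
E
```

```text
time: 3.58
tool_pos: [0.4813, -0.2759, 0.1691]
tool_rot: [-1.571, 0.0, 1.374]
contact_force: [-0.9, 0.8, 2.6]
opening: 0.0167
[-77.73934571 -49.97392611 169.08617618]
```

Gripped (16.7 mm opening against the 17 mm knob). Now swing it along the arc.

```bash
python3 -m creep '[{"dx":-0.0045,"dy":0,"dz":0.0028,"rx":0,"ry":0,"rz":0,"gripper":0.1},{"dx":-0.0091,"dy":0,"dz":0.0053,"rx":0,"ry":0,"rz":0,"gripper":0.1},{"dx":-0.0188,"dy":0,"dz":0.0091,"rx":0,"ry":0,"rz":0,"gripper":0.1},{"dx":-0.0291,"dy":0,"dz":0.0114,"rx":0,"ry":0,"rz":0,"gripper":0.1},{"dx":-0.0395,"dy":0,"dz":0.0122,"rx":0,"ry":0,"rz":0,"gripper":0.1},{"dx":-0.05,"dy":0,"dz":0.0114,"rx":0,"ry":0,"rz":0,"gripper":0.1},{"dx":-0.0602,"dy":0,"dz":0.0091,"rx":0,"ry":0,"rz":0,"gripper":0.1},{"dx":-0.07,"dy":0,"dz":0.0053,"rx":0,"ry":0,"rz":0,"gripper":0.1},{"dx":-0.0745,"dy":0,"dz":0.003,"rx":0,"ry":0,"rz":0,"gripper":0.1},{"dx":-0.079,"dy":0,"dz":0,"rx":0,"ry":0,"rz":0,"gripper":0.1},{"dx":-0.079,"dy":0,"dz":0,"rx":0,"ry":0,"rz":0,"gripper":0.1},{"dx":-0.079,"dy":0,"dz":0,"rx":0,"ry":0,"rz":0,"gripper":0.1}]' 12
python3 - <<'E'
from h import *
st=status.observe();print(W2E(st['tool_pos']),knob(1.2))
E
```

```text
time: 5.08
tool_pos: [0.4659, -0.3535, 0.1687]
tool_rot: [-1.571, 0.001, 1.374]
contact_force: [-0.7, 0.4, 1.6]
opening: 0.0167
[ -77.70128448 -129.15976753  168.7249547 ] [np.float64(-77.77349304367749), np.float64(-127.52497313765244), 164]
```

```bash
python3 -m creep '[{"dx":0,"dy":0,"dz":0,"rx":0,"ry":0,"rz":0,"gripper":0.5},{"dx":0,"dy":0,"dz":0,"rx":0,"ry":0,"rz":0,"gripper":0.5},{"dx":0,"dy":0,"dz":0,"rx":0,"ry":0,"rz":0,"gripper":0.5},{"dx":0,"dy":-0.04,"dz":0,"rx":0,"ry":0,"rz":0,"gripper":0.5},{"dx":0.03,"dy":-0.09,"dz":0,"rx":0,"ry":0,"rz":0,"gripper":0.5},{"dx":0.08,"dy":-0.13,"dz":0,"rx":0,"ry":0,"rz":0,"gripper":0.5},{"dx":0.08,"dy":-0.13,"dz":0,"rx":0,"ry":0,"rz":0,"gripper":0.5},{"dx":0.08,"dy":-0.13,"dz":0,"rx":0,"ry":0,"rz":0,"gripper":0.5}]' 12
python3 - <<'E'
from h import *
st=status.observe(); C=cam("wrist",st); p,d=read_camera("wrist"); cv2.imwrite("pics/w3.png",cv2.resize(p[150:310,180:440,::-1],None,fx=3,fy=3,interpolation=cv2.INTER_CUBIC))
print(W2E(st['tool_pos']))
k=knob(1.2)
f=lambda q:(np.array(proj(C,E2W(q)))-[180,150])*3
print("knobtop",f([k[0],k[1],180]),"pivot",f([-20,-88,130]),"grip",f([-30,35,157]))
print(delta([-30,35,153]))
E
```

```text
time: 6.08
tool_pos: [0.4812, -0.2751, 0.2981]
tool_rot: [-1.57, 0.0, 1.375]
contact_force: [0.2, -0.8, -0.4]
opening: 0.0459
[-77.98245917 -49.23704003 298.11954812]
knobtop [ 97.28982361 250.89509896] pivot [289.37844346 384.16672577] grip [721.40397126 390.64647427]
(array([ 0.0846,  0.1444, -0.0484]), array([-0.0019, -0.0009,  0.0004]))
```

View pics/w3.png

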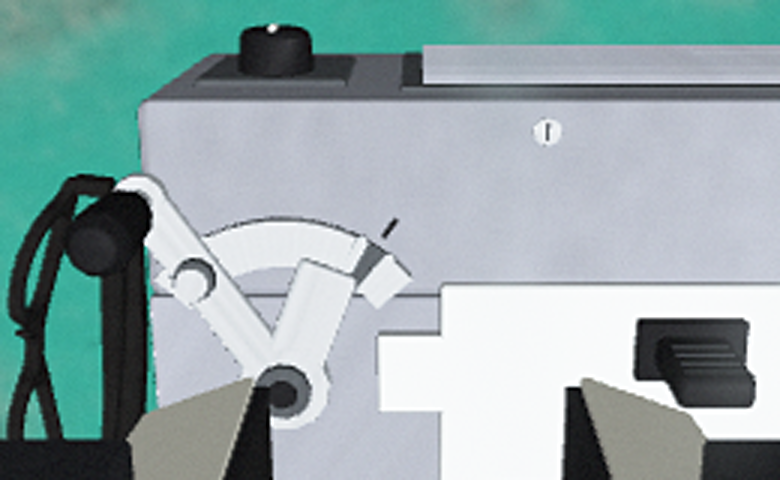

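The lever is in the open notch: the knob top is at crop (95,247) against (97,251) predicted, and the pin is seated. Now the flap's post: descend and grip across its 22 mm width so that it can pivot in the pads.

```bash
python3 -m creep '[{"dx":0.04,"dy":0,"dz":-0.025,"rx":0,"ry":0,"rz":0,"gripper":0.55},{"dx":0.083,"dy":0.04,"dz":-0.048,"rx":0,"ry":0,"rz":0,"gripper":0.55},{"dx":0.083,"dy":0.09,"dz":-0.048,"rx":0,"ry":0,"rz":0,"gripper":0.55},{"dx":0.083,"dy":0.13,"dz":-0.048,"rx":0,"ry":0,"rz":0,"gripper":0.55},{"dx":0.083,"dy":0.147,"dz":-0.048,"rx":0,"ry":0,"rz":0,"gripper":0.55},{"dx":0.083,"dy":0.147,"dz":-0.048,"rx":0,"ry":0,"rz":0,"gripper":0.55},{"dx":0.083,"dy":0.147,"dz":-0.048,"rx":0,"ry":0,"rz":0,"gripper":0.15},{"dx":0.083,"dy":0.147,"dz":-0.048,"rx":0,"ry":0,"rz":0,"gripper":0.15},{"dx":0.083,"dy":0.147,"dz":-0.048,"rx":0,"ry":0,"rz":0,"gripper":0.15},{"dx":0.083,"dy":0.147,"dz":-0.048,"rx":0,"ry":0,"rz":0,"gripper":0.15}]' 14
python3 - <<'E'
from h import *
st=status.observe();print(W2E(st['tool_pos']))
E
```

```text
time: 7.38
tool_pos: [0.5449, -0.2033, 0.1524]
tool_rot: [-1.572, 0.001, 1.374]
contact_force: [-0.6, -1.6, 1.0]
opening: 0.0217
[-29.49968807  33.61192241 152.3645675 ]
```

Opening is 21.7 mm against the 22 mm post, so it is gripped. Lift along the hinge arc to about 1.4 rad.

```bash
python3 -m creep '[{"dx":0,"dy":-0.0067,"dz":-0.0032,"rx":0,"ry":0,"rz":0,"gripper":0.15},{"dx":0,"dy":-0.0129,"dz":-0.007,"rx":0,"ry":0,"rz":0,"gripper":0.15},{"dx":0,"dy":-0.0187,"dz":-0.0115,"rx":0,"ry":0,"rz":0,"gripper":0.15},{"dx":0,"dy":-0.0242,"dz":-0.0165,"rx":0,"ry":0,"rz":0,"gripper":0.15},{"dx":0,"dy":-0.0291,"dz":-0.022,"rx":0,"ry":0,"rz":0,"gripper":0.15},{"dx":0,"dy":-0.0334,"dz":-0.028,"rx":0,"ry":0,"rz":0,"gripper":0.15},{"dx":0,"dy":-0.037,"dz":-0.0343,"rx":0,"ry":0,"rz":0,"gripper":0.15},{"dx":0,"dy":-0.0401,"dz":-0.0411,"rx":0,"ry":0,"rz":0,"gripper":0.15},{"dx":0,"dy":-0.0424,"dz":-0.048,"rx":0,"ry":0,"rz":0,"gripper":0.15},{"dx":0,"dy":-0.0441,"dz":-0.0552,"rx":0,"ry":0,"rz":0,"gripper":0.15},{"dx":0,"dy":-0.045,"dz":-0.0625,"rx":0,"ry":0,"rz":0,"gripper":0.15},{"dx":0,"dy":-0.0452,"dz":-0.0699,"rx":0,"ry":0,"rz":0,"gripper":0.15},{"dx":0,"dy":-0.0447,"dz":-0.0772,"rx":0,"ry":0,"rz":0,"gripper":0.15},{"dx":0,"dy":-0.0434,"dz":-0.0845,"rx":0,"ry":0,"rz":0,"gripper":0.15},{"dx":0,"dy":-0.0434,"dz":-0.0845,"rx":0,"ry":0,"rz":0,"gripper":0.15}]' 14
python3 - <<'E'
from h import *
st=status.observe();print(W2E(st['tool_pos']),grip(1.4))
p,d=read_camera("scene"); cv2.imwrite("pics/s4.png",cv2.resize(p[180:340,200:440,::-1],None,fx=3.3,fy=3.3))
E
```

```text
time: 9.25
tool_pos: [0.6294, -0.22, 0.1956]
tool_rot: [-1.575, 0.001, 1.374]
contact_force: [0.3, -3.2, 4.7]
opening: 0.0216
[ 56.5718728   33.68505188 195.5904461 ] [np.float64(54.527551587454724), 35, np.float64(194.35464521187214)]
```

View pics/s4.png

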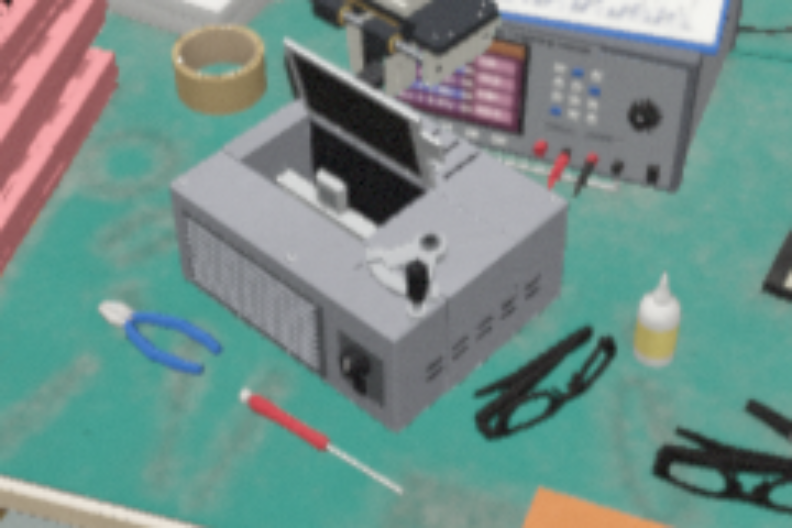

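The flap stands near upright with the filter tab showing in the well at (330,190). Release, go over the flap's edge to its well side, shut the fingers, and push it further back.

```bash
python3 -m creep '[{"dx":0,"dy":0,"dz":0,"rx":0,"ry":0,"rz":0,"gripper":0.45},{"dx":0,"dy":0,"dz":0,"rx":0,"ry":0,"rz":0,"gripper":0.45},{"dx":0,"dy":0,"dz":0,"rx":0,"ry":0,"rz":0,"gripper":0.45},{"dx":0,"dy":-0.03,"dz":0,"rx":0,"ry":0,"rz":0,"gripper":0.45},{"dx":0,"dy":-0.065,"dz":0,"rx":0,"ry":0,"rz":0,"gripper":0.45},{"dx":0,"dy":-0.085,"dz":0,"rx":0,"ry":0,"rz":0,"gripper":0.45},{"dx":0,"dy":-0.085,"dz":0.045,"rx":0,"ry":0,"rz":0,"gripper":0.2},{"dx":0,"dy":-0.085,"dz":0.085,"rx":0,"ry":0,"rz":0,"gripper":0},{"dx":0,"dy":-0.085,"dz":0.09,"rx":0,"ry":0,"rz":0,"gripper":0},{"dx":0,"dy":-0.085,"dz":0.09,"rx":0,"ry":0,"rz":0,"gripper":0}]' 14
python3 - <<'E'
from h import *
st=status.observe();print(W2E(st['tool_pos']))
p,d=read_camera("scene"); cv2.imwrite("pics/s5.png",cv2.resize(p[180:340,200:440,::-1],None,fx=3.3,fy=3.3))
print(delta([-30,34,199]),delta([61,34,199]))
E
```

```text
time: 10.55
tool_pos: [0.5398, -0.202, 0.2806]
tool_rot: [-1.572, 0.0, 1.374]
contact_force: [0.4, 0.2, 0.0]
opening: 0.0058
[-34.80052271  33.86182241 280.59165193]
(array([ 0.0002,  0.0813, -0.0043]), array([ 0.0011, -0.0005, -0.0002])) (array([ 0.0002,  0.0814, -0.0953]), array([ 0.0011, -0.0005, -0.0002]))
```

View pics/s5.png

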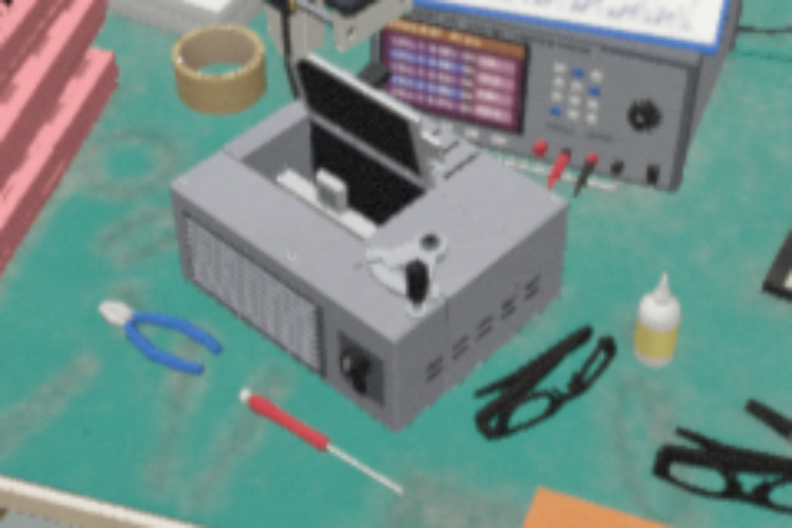

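The flap stays upright and free of the gripper. Descend in front of it and push back.

```bash
python3 -m creep '[{"dx":0,"dy":0.04,"dz":0.005,"rx":0,"ry":0,"rz":0,"gripper":0},{"dx":0,"dy":0.075,"dz":0.005,"rx":0,"ry":0,"rz":0,"gripper":0},{"dx":0,"dy":0.081,"dz":0,"rx":0,"ry":0,"rz":0,"gripper":0},{"dx":0,"dy":0.081,"dz":-0.02,"rx":0,"ry":0,"rz":0,"gripper":0},{"dx":0,"dy":0.081,"dz":-0.035,"rx":0,"ry":0,"rz":0,"gripper":0},{"dx":0,"dy":0.081,"dz":-0.045,"rx":0,"ry":0,"rz":0,"gripper":0},{"dx":0,"dy":0.081,"dz":-0.055,"rx":0,"ry":0,"rz":0,"gripper":0},{"dx":0,"dy":0.081,"dz":-0.065,"rx":0,"ry":0,"rz":0,"gripper":0},{"dx":0,"dy":0.081,"dz":-0.073,"rx":0,"ry":0,"rz":0,"gripper":0},{"dx":0,"dy":0.081,"dz":-0.08,"rx":0,"ry":0,"rz":0,"gripper":0},{"dx":0,"dy":0.081,"dz":-0.087,"rx":0,"ry":0,"rz":0,"gripper":0},{"dx":0,"dy":0.081,"dz":-0.092,"rx":0,"ry":0,"rz":0,"gripper":0},{"dx":0,"dy":0.081,"dz":-0.096,"rx":0,"ry":0,"rz":0,"gripper":0},{"dx":0,"dy":0.081,"dz":-0.096,"rx":0,"ry":0,"rz":0,"gripper":0}]' 14
python3 - <<'E'
from h import *
st=status.observe();print(W2E(st['tool_pos']))
p,d=read_camera("scene"); cv2.imwrite("pics/s6.png",cv2.resize(p[180:340,200:440,::-1],None,fx=3.3,fy=3.3))
print(delta([-8,34,250]))
E
```

```text
time: 12.35
tool_pos: [0.6339, -0.2208, 0.1992]
tool_rot: [-1.572, 0.0, 1.374]
contact_force: [0.1, 1.0, 0.4]
opening: 0.0007
[ 61.16317312  33.81060863 199.16119197]
(array([ 0.0001, -0.0508,  0.069 ]), array([ 0.0008, -0.0005, -0.0002]))
```

View pics/s6.png

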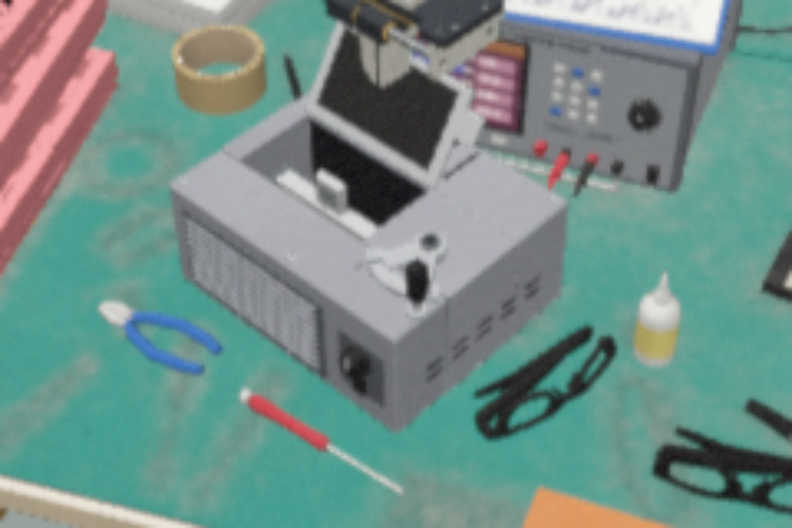

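The flap leans well back, at about 2 rad. Back off, open, and look at the tab from above.

```bash
python3 -m creep '[{"dx":0,"dy":-0.01,"dz":0.03,"rx":0,"ry":0,"rz":0,"gripper":0.2},{"dx":0,"dy":-0.04,"dz":0.06,"rx":0,"ry":0,"rz":0,"gripper":0.6},{"dx":0,"dy":-0.061,"dz":0.069,"rx":0,"ry":0,"rz":0,"gripper":0.6},{"dx":0,"dy":-0.061,"dz":0.069,"rx":0,"ry":0,"rz":0,"gripper":0.6},{"dx":0,"dy":-0.061,"dz":0.069,"rx":0,"ry":0,"rz":0,"gripper":0.6}]' 14
python3 - <<'E'
from h import *
st=status.observe();print(W2E(st['tool_pos']))
C=cam("wrist",st)
p,d=read_camera("wrist"); cv2.imwrite("pics/w7.png",p[:,:,::-1])
for q in ([-8,35,116],[-8,20,116],[-8,50,116],[-8,95,86],[-8,-25,86]): print(q,np.round(proj(C,E2W(q)),1))
p,d=read_camera("top"); cv2.imwrite("pics/t7.png",cv2.resize(p[140:310,220:400,::-1],None,fx=3.5,fy=3.5,interpolation=cv2.INTER_CUBIC)); np.savez("pics/t7.npz",p=p,d=d)
C=cam("top"); f=lambda q:((np.array(proj(C,E2W(q)))-[220,140])*3.5).round(1)
for q in ([-8,35,116],[-8,20,116],[-8,50,116],[-8,95,86],[-8,-25,86]): print(q,f(q))
E
```

```text
time: 13.02
tool_pos: [0.5659, -0.2071, 0.2593]
tool_rot: [-1.57, -0.0, 1.374]
contact_force: [-0.4, -0.5, 0.3]
opening: 0.0461
[ -8.14821223  33.95300666 259.28381608]
[-8, 35, 116] [320.3 224.1]
[-8, 20, 116] [301.5 224.2]
[-8, 50, 116] [339.1 224.1]
[-8, 95, 86] [388.6 214.8]
[-8, -25, 86] [251.7 215. ]
[-8, 35, 116] [241.5 293. ]
[-8, 20, 116] [266.2 298.3]
[-8, 50, 116] [216.9 287.7]
[-8, 95, 86] [148.2 281. ]
[-8, -25, 86] [341.  322.2]
```

View pics/w7.png

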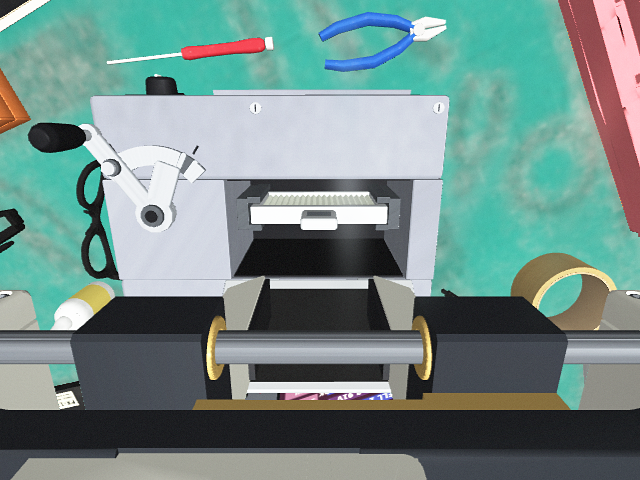

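View pics/t7.png

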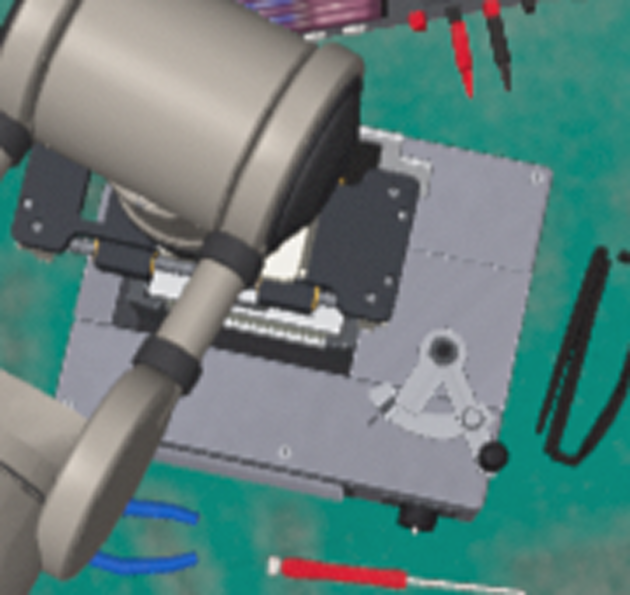

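The tab top spans about columns 301–337 at row 225, against 301.5–339 and 224 predicted, so it is aligned within 1 mm. Descend and grip.

```bash
python3 -m creep '[{"dx":0,"dy":0.03,"dz":0,"rx":0,"ry":0,"rz":0,"gripper":0.6},{"dx":0,"dy":0.07,"dz":0,"rx":0,"ry":0,"rz":0,"gripper":0.6},{"dx":0,"dy":0.105,"dz":0,"rx":0,"ry":0,"rz":0,"gripper":0.6},{"dx":0,"dy":0.13,"dz":0,"rx":0,"ry":0,"rz":0,"gripper":0.6},{"dx":0,"dy":0.143,"dz":0,"rx":0,"ry":0,"rz":0,"gripper":0.6},{"dx":0,"dy":0.15,"dz":0,"rx":0,"ry":0,"rz":0,"gripper":0.6},{"dx":0,"dy":0.15,"dz":0,"rx":0,"ry":0,"rz":0,"gripper":0.6}]' 14
python3 - <<'E'
from h import *
st=status.observe();print(W2E(st['tool_pos']))
E
```

```text
time: 14.0
tool_pos: [0.566, -0.2072, 0.1102]
tool_rot: [-1.571, 0.0, 1.374]
contact_force: [0.0, -0.2, 0.2]
opening: 0.0552
[ -8.0460705   33.84353645 110.16436446]
```

```bash
python3 -m creep '[{"dx":0,"dy":0.001,"dz":0,"rx":0,"ry":0,"rz":0,"gripper":0.2},{"dx":0,"dy":0.001,"dz":0,"rx":0,"ry":0,"rz":0,"gripper":0.2},{"dx":0,"dy":0.001,"dz":0,"rx":0,"ry":0,"rz":0,"gripper":0.2},{"dx":0,"dy":0.001,"dz":0,"rx":0,"ry":0,"rz":0,"gripper":0.2},{"dx":0,"dy":0.001,"dz":0,"rx":0,"ry":0,"rz":0,"gripper":0.2},{"dx":0,"dy":0.001,"dz":0,"rx":0,"ry":0,"rz":0,"gripper":0.2}]' 30
python3 -m creep '[{"dx":0,"dy":-0.005,"dz":0,"rx":0,"ry":0,"rz":0,"gripper":0.2},{"dx":0,"dy":-0.012,"dz":0,"rx":0,"ry":0,"rz":0,"gripper":0.2},{"dx":0,"dy":-0.02,"dz":0,"rx":0,"ry":0,"rz":0,"gripper":0.2},{"dx":0,"dy":-0.02,"dz":0,"rx":0,"ry":0,"rz":0,"gripper":0.2}]' 30
python3 - <<'E'
from h import *
st=status.observe();print(W2E(st['tool_pos']),st['torque'])
p,d=read_camera("wrist"); cv2.imwrite("pics/w8.png",p[:,:,::-1])
E
```

```text
time: 14.75
tool_pos: [0.5661, -0.2073, 0.1096]
tool_rot: [-1.572, 0.0, 1.374]
contact_force: [-0.8, 0.7, 5.3]
opening: 0.0299
time: 15.25
tool_pos: [0.5662, -0.2074, 0.13]
tool_rot: [-1.572, 0.001, 1.374]
contact_force: [-0.8, -0.3, -0.8]
opening: 0.0297
[ -7.79484945  33.72706309 130.02899653] [ 0.05972837 -0.16187221  0.00155907]
```

View pics/w8.png

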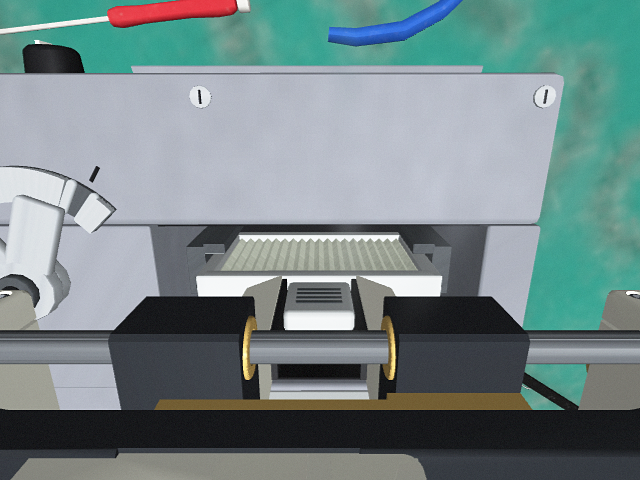

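The filter has risen with the tab gripped (29.7 mm) and little force. Draw it straight up.

```bash
python3 -m creep '[{"dx":0,"dy":-0.006,"dz":0,"rx":0,"ry":0,"rz":0,"gripper":0.2},{"dx":0,"dy":-0.016,"dz":0,"rx":0,"ry":0,"rz":0,"gripper":0.2},{"dx":0,"dy":-0.026,"dz":0,"rx":0,"ry":0,"rz":0,"gripper":0.2},{"dx":0,"dy":-0.036,"dz":0,"rx":0,"ry":0,"rz":0,"gripper":0.2},{"dx":0,"dy":-0.046,"dz":0,"rx":0,"ry":0,"rz":0,"gripper":0.2},{"dx":0,"dy":-0.056,"dz":0,"rx":0,"ry":0,"rz":0,"gripper":0.2},{"dx":0,"dy":-0.068,"dz":0,"rx":0,"ry":0,"rz":0,"gripper":0.2},{"dx":0,"dy":-0.08,"dz":0,"rx":0,"ry":0,"rz":0,"gripper":0.2},{"dx":0,"dy":-0.092,"dz":0,"rx":0,"ry":0,"rz":0,"gripper":0.2},{"dx":0,"dy":-0.104,"dz":0,"rx":0,"ry":0,"rz":0,"gripper":0.2},{"dx":0,"dy":-0.116,"dz":0,"rx":0,"ry":0,"rz":0,"gripper":0.2},{"dx":0,"dy":-0.128,"dz":0,"rx":0,"ry":0,"rz":0,"gripper":0.2},{"dx":0,"dy":-0.14,"dz":0,"rx":0,"ry":0,"rz":0,"gripper":0.2},{"dx":0,"dy":-0.151,"dz":0,"rx":0,"ry":0,"rz":0,"gripper":0.2},{"dx":0,"dy":-0.16,"dz":0,"rx":0,"ry":0,"rz":0,"gripper":0.2},{"dx":0,"dy":-0.167,"dz":0,"rx":0,"ry":0,"rz":0,"gripper":0.2},{"dx":0,"dy":-0.17,"dz":0,"rx":0,"ry":0,"rz":0,"gripper":0.2},{"dx":0,"dy":-0.17,"dz":0,"rx":0,"ry":0,"rz":0,"gripper":0.2},{"dx":0,"dy":-0.17,"dz":0,"rx":0,"ry":0,"rz":0,"gripper":0.2},{"dx":0,"dy":-0.17,"dz":0,"rx":0,"ry":0,"rz":0,"gripper":0.2}]' 30
python3 - <<'E'
from h import *
st=status.observe();print(W2E(st['tool_pos']),st['torque'],abs(st['qvel']).max())
p,d=read_camera("wrist"); cv2.imwrite("pics/w9.png",p[:,:,::-1])
p,d=read_camera("scene"); cv2.imwrite("pics/s9.png",cv2.resize(p[140:340,200:440,::-1],None,fx=2.9,fy=2.9,interpolation=cv2.INTER_CUBIC))
C=cam("scene");f=lambda q:((np.array(proj(C,E2W(q)))-[200,140])*2.9).round(1)
for q in ([-8,34+60,200],[-8,34-60,200],[-8,34+60,274],[-8,34-60,274],[-8,34,170]): print(q,f(q))
E
```

```text
time: 17.8
tool_pos: [0.5657, -0.2071, 0.2988]
tool_rot: [-1.57, -0.0, 1.374]
contact_force: [0.3, 0.5, -1.2]
opening: 0.0294
[ -8.36158606  33.90692724 298.80406875] [ 0.07615251 -0.09716558 -0.08176419] 0.0013914647969327358
[-8, 94, 200] [242.8 173.9]
[-8, -26, 200] [336.2 230.5]
[-8, 94, 274] [237.5 108.5]
[-8, -26, 274] [334.6 164.2]
[-8, 34, 170] [289.7 226.7]
```

View pics/w9.png

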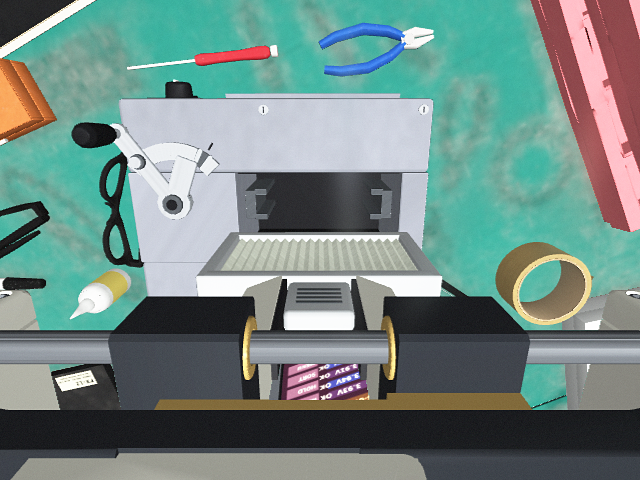

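View pics/s9.png

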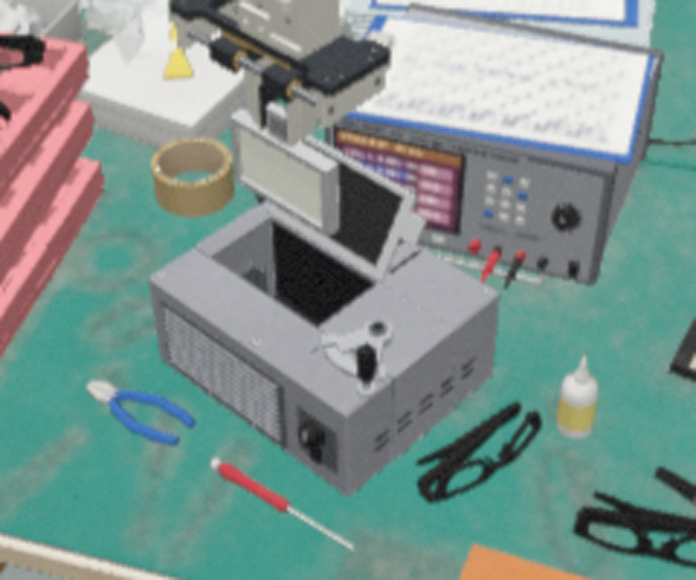

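The filter hangs upright in the grip. Its lower edge runs from (243,173) to (338,231), where z = 0.20 m projects, about 8 cm above the deck. It is clear of the flap, which leans back, and the lever is in the open notch.

```bash
python3 -c "
from cell import robot
print(robot.hand_in())"
```

```text
the job is handed in; nothing more can be done
None
```

I did the whole job in the order asked and handed it in at about 18 s of the 58 s. The hand-in gave no verdict.

**What I did:** I gripped the lever knob and swung it from the clamped notch to the open notch. I then lifted the flap by its post to near upright and pushed it back to about 2 rad with closed fingers. Finally I gripped the filter by its tab and drew it straight up out of the guides.

**Last checks:**
- **Filter:** it is gripped (opening 29.4 mm against the 30 mm tab), upright and still. Its lower edge is at about z = 0.20 m, roughly 8 cm above the top of the extractor. The wrist force is about 1.3 N, close to the filter's weight, and the pictures show it touching nothing else.
- **Lever and flap:** the pictures show the lever in the open notch and the flap leaning back.
- **Other things on the bench:** the ones visible in the last two pictures look undisturbed; I judged this by eye only.

No check failed. The only disagreement was small: measured points differed from predicted ones by 1–2 mm.

One early move command was refused because some keys were missing. It moved nothing, and I resent it complete.

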